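Load the dry block bath

ROBOT

A 6-joint arm with a two-finger parallel gripper is mounted at the origin on a cart in front of the work surface, level with it; the furniture and walls round the work are solid. World frame = base frame: x ahead of the robot, y to its left, z up, the work surface at z = 0. Lengths are in m, angles in degrees, forces in N, time in s.
With the tool pointing down it reaches from about 0.3 to 0.875 m from the base axis. Payload 4.2 kg.
Tool frame: the origin (TCP) lies at the very end of the fingers, on their centre line; the grasp point (between the pads) lies 19 mm behind it; z points along the fingers, y is the line along which they close (so a half turn about z gives the same grasp; the last joint's range is limited). The gripper opens to 85 mm and grips with 20 to 120 N. Pads are 22 mm wide; open, the fingers measure 114 mm over their backs; the gripper's body (76 mm by 85 mm) begins 54 mm behind the grasp point. The pads swing forward as they close: fully open they stand 13 mm farther back than shut.
Start: joints at [-68.125, 18.312, 89.639, -0, 72.044, -1.146], TCP at [0.225, -0.529, 0.231] pointing down, gripper open.
Joint ranges: [-177.97, 177.97], [-48.28, 115.42], [12.27, 149.76], [-77.06, 257.06], [2.81, 150.46], [-146.56, 146.56]. Speed limits (degrees/s): [147.25, 147.25, 180, 180, 180, 180].

INTERFACE

Orientations are given as [roll, pitch, yaw] about the fixed x, y, z axes, in that order (R = Rz(yaw) Ry(pitch) Rx(roll)).
In Python, from cell import arm gives the robot as it stands. The module is installed in compiled form; this text tells all that it offers.
- The arm moves only by the tool step_arm, never from a script. Its argument "plan" is a list of rows, each a list of 7 numbers: the shift along the world's x, y, z normalised to -1 to 1, where 1 is 0.15 m, then the turn, a rotation vector about the world's x, y, z normalised to -1 to 1, where 1 is 2 pi rad, then the closure, from 0 (fully open) to 1 (shut). A call has 1 to 10 rows; each row is the pose to reach, as a shift and turn from the pose commanded when the call began, turning the shorter way round; what a row does not reach only later rows make up. A row lasts 1/10 s, in which the tool goes at most 50 mm and 8.59 degrees, less where a joint would pass 70% of its speed; a pose out of reach is approached as far as the arm can. A call with a number of a shift or a turn outside -1 to 1 is refused whole. A call with a gripper value outside its range is refused whole. The fingers move at their own pace and stop on an object; "squeeze" is the grip in N (left out, the last holds). Time passes only in rows, so rows that repeat a pose let the fingers close. It gives the time, the measured TCP pose, the force, the opening and the grip force at its end, in the units of the state.
- arm.state(): the state, without advancing time (a new reading comes with each control period).
- arm.get_image(name): name is "side" or "top"; returns (picture, depth): 400x640x3 uint8, blue, green, red; 400x640 float32, m along the optical axis (not along the pixel's ray), 0 where there is no reading.
- arm.get_calibration(name): a dict with "camera_matrix" (3x3 intrinsics, pixels), "R" (3x3) and "t" (3): a world point X has camera coordinates R X + t. Camera axes: x right, y down, z forward; pixel columns grow to the right and rows downward; lengths in m; the calibration is good to about 2 mm. A picture is of the moment at which its call begins. get_calibration takes no time and is no camera call.
- arm.job_done(): hands the job in; it is judged then, once.
The state is a dict: "t": time; "joint_pos": joint angles; "qd": joint speeds; "tau": joint torques, N m; "eef_pos": TCP position; "eef_rot": TCP orientation; "contact_force": force on the tool from outside, world axes, zero at the start; "ft_torque": the same for the moment, N m; "width": finger opening in m; "gripper_force": force on a finger pad.
Only numpy, scipy, OpenCV 4.12 (cv2) and the standard library are available. Lean on these libraries where they do the work, as an engineer would, in place of code of your own. Each camera call takes 0.05 s, during which the arm holds its last target. There are 200 camera calls.

TASK

Load the dry block bath for warming: slide its clear cover all the way back by the black pull bar, stand each of the four containers upright and fully down in the bore made for its own diameter (slim vial, tall vial, plastic bottle and squat jar each have their own block), and then slide the cover fully shut over them. The blocks are interchangeable and may lie in any order; do not tip any container over.

Things in the scene. Friction and masses are not known exactly. Their poses are not given: they have to be found in the camera images.
- vial_small: the smallest: slim amber glass vial, black screw cap, blank white label; round, 15 mm across, 52 mm tall, standing loose and upright on the bench; origin at the centre of its underside, z up.
- vial_medium: the tallest: middling amber glass vial, black screw cap, blank white label; round, 22 mm across, 66 mm tall, standing loose and upright on the bench; origin at the centre of its underside, z up.
- bottle: plastic reagent bottle with a tan body, a printed label and an orange cap (cap 19 mm wide, the top 4 mm); round, 29 mm across, 56 mm tall, standing loose and upright on the bench; origin at the centre of its underside, z up.
- jar: the widest: squat amber glass jar, black screw cap 33 mm wide and 14 mm high, blank white label; round, 36 mm across, 62 mm tall, standing loose and upright on the bench; origin at the centre of its underside, z up.
- block_small: aluminium block with a round bore 21 mm across in its middle, for the slim vial (15 mm). 72 x 60 x 28 mm (x, y, z), fixed in the bath; origin at the centre of its underside, 12 mm above the bench. Bore mouth at z = 28 mm with a 5 mm countersink, flat bore floor at z = 6 mm. The four blocks lie in a row along y, 62 mm apart, in any order.
- block_medium: aluminium block with a round bore 28 mm across in its middle, for the tall vial (22 mm). 72 x 60 x 28 mm (x, y, z), fixed in the bath; origin at the centre of its underside, 12 mm above the bench. Bore mouth at z = 28 mm with a 5 mm countersink, flat bore floor at z = 6 mm. The four blocks lie in a row along y, 62 mm apart, in any order.
- block_bottle: aluminium block with a round bore 35 mm across in its middle, for the plastic bottle (29 mm). 72 x 60 x 28 mm (x, y, z), fixed in the bath; origin at the centre of its underside, 12 mm above the bench. Bore mouth at z = 28 mm with a 5 mm countersink, flat bore floor at z = 6 mm. The four blocks lie in a row along y, 62 mm apart, in any order.
- block_jar: aluminium block with a round bore 42 mm across in its middle, for the squat jar (36 mm). 72 x 60 x 28 mm (x, y, z), fixed in the bath; origin at the centre of its underside, 12 mm above the bench. Bore mouth at z = 28 mm with a 5 mm countersink, flat bore floor at z = 6 mm. The four blocks lie in a row along y, 62 mm apart, in any order.
- cover (a joint): slide of the bath's clear cover along the bath's +x: 0 = shut, over the blocks; 0.082 = fully back, over the bath's rear deck (m). Starts 0 to 0.020. About 1.5 N of friction; stays where left. Plate top 93 mm above the bench. The bath is a fixed white box 274 mm wide (y), its well 250 x 76 mm, front screen 86 mm and side cheeks 99 mm high.
- cover_bar (a point): middle of the top of the cover's black pull bar, 115 mm above the bench. Bar 11 mm thick (x), 56 mm long (y), its lower face 5 mm over the clear plate, on two posts. Axes are the bath's: +x is the way the cover slides back, y runs along the row of blocks. Shut, the bar is 27 mm in front (-x) of the line of bore centres; fully back, 55 mm behind it.
Things that resemble listed ones, but are neither listed nor needed, are in the scene too. What is shaped like the jar but blue, pink or purple is not meant.

How it is judged:
By the outcome, as a careful person would: the job done as asked, in the order asked, and still so for the second after the job is handed in, with the robot touching nothing.
It also fails if it takes over 125 s, if anything falls off the work surface, if the arm or the gripper's body presses on something with over 40 N, if the wrist force passes 120 N, or if a joint passes its speed limit or range.

## Working session

There is one attempt and no reset: what is moved stays moved. The work goes in short steps, Python scripts to look and compute and a tool call to move; the robot and the scene stay as the last step left them, time stands still between calls to the robot, and variables do not carry over. Pictures are saved under pics/ and viewed, at most 14 in all, crops included, and the job is handed in when it is done.

Besides the shell and the picture viewer there is one more tool, called after "Request:" by a JSON object that holds its "name" and its "arguments", one argument or row to a line. step_arm: Moves the arm, as the interface text tells. Its arguments: {"type":"object","properties":{"plan":{"type":"array"},"squeeze":{"type":"number"}},"required":["plan"]}

```bash
mkdir -p pics
cat > h.py <<'E'
import numpy as np, cv2
from cell import arm
def snap(n,f):
    im,d=arm.get_image(n); cv2.imwrite(f'pics/{f}.png',im); np.save(f'pics/{f}.npy',d); return im,d
def world(n,d):
    c=arm.get_calibration(n);K=np.array(c['camera_matrix']);R=np.array(c['R']);t=np.array(c['t'])
    v,u=np.mgrid[0:400,0:640]
    p=np.stack([(u-K[0,2])/K[0,0]*d,(v-K[1,2])/K[1,1]*d,d],-1)
    return (p-t)@R
def ray(n,u,v,z):
    c=arm.get_calibration(n);K=np.array(c['camera_matrix']);R=np.array(c['R']);t=np.array(c['t'])
    o=-R.T@t; r=R.T@np.linalg.inv(K)@np.array([u,v,1.]); return o+r*(z-o[2])/r[2]
E
python3 - <<'E'
from h import *
for n in('top','side'):
    snap(n,n+'0'); c=arm.get_calibration(n); print(n,np.array(c['camera_matrix']).round(1).tolist(),(-np.array(c['R']).T@np.array(c['t'])).round(3),np.array(c['R']).round(2).tolist())
print(arm.state())
E
```

```text
top [[362.2, 0.0, 324.1], [0.0, 362.2, 198.0], [0.0, 0.0, 1.0]] [0.335 0.082 0.942] [[0.02, -1.0, -0.03], [-0.99, -0.02, -0.15], [0.15, 0.03, -0.99]]
side [[483.2, 0.0, 321.7], [0.0, 483.2, 196.1], [0.0, 0.0, 1.0]] [0.151 1.071 0.707] [[-0.96, -0.28, -0.01], [-0.13, 0.49, -0.86], [0.24, -0.83, -0.51]]
{'t': 0.1, 'joint_pos': array([-6.81249557e+01,  1.83484673e+01,  8.97013305e+01, -8.33442542e-04,
        7.20423607e+01, -1.14535693e+00]), 'qd': array([ 0.01027043, -0.0547379 , -0.08642716,  0.00817101,  0.15242125,
        0.0096164 ]), 'tau': array([ 9.41211110e-04, -4.16407764e+01, -2.34704769e+01,  4.04220725e-05,
        4.84304575e-03,  3.52272600e-06]), 'eef_pos': array([ 0.22470018, -0.52880978,  0.23054844]), 'eef_rot': array([-1.79907844e+02, -1.04987833e-03,  2.30206580e+01]), 'contact_force': array([-0.17878792, -0.06593917,  0.21040166]), 'ft_torque': array([-0.00758496, -0.04129984,  0.05910523]), 'gripper_force': 0.0, 'width': 0.08554376402519126}
```

View pics/top0.png

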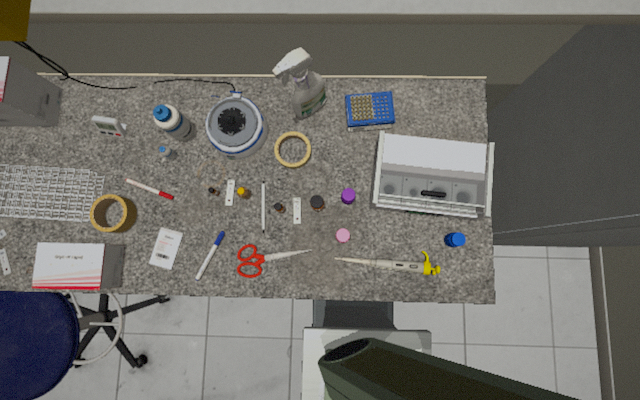

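View pics/side0.png

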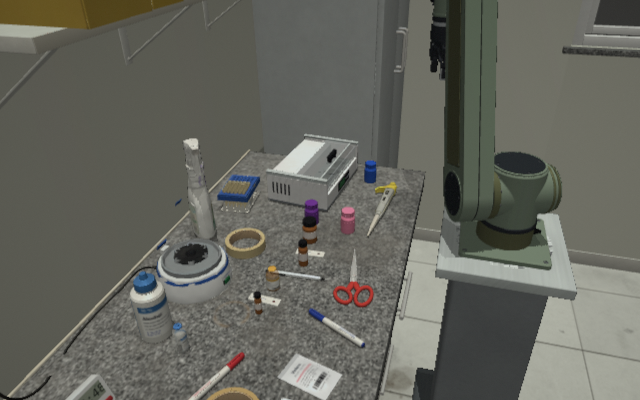

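Top view: slim vial (213,190), bottle (242,192), tall vial (279,208), jar (317,202), bath around (435,175), black bar (433,194). I'll zoom and measure.

Run:
```python
from h import *
im=cv2.imread('pics/top0.png'); d=np.load('pics/top0.npy'); P=world('top',d)
a=cv2.resize(im[120:225,365:500],None,fx=5.5,fy=5.5,interpolation=cv2.INTER_CUBIC)
cv2.imwrite('pics/bath.png',a)
b=cv2.resize(im[170:230,195:335],None,fx=5.5,fy=5.5,interpolation=cv2.INTER_CUBIC)
cv2.imwrite('pics/cont.png',b)
m=(P[...,2]>.02)&(d>0)
for n,(u0,u1,v0,v1,h) in dict(small=(203,224,178,200,.052),bottle=(230,255,180,204,.056),med=(268,290,195,220,.066),jar=(304,330,190,216,.062),bar=(415,450,185,203,.115)).items():
    s=np.zeros_like(m);s[v0:v1,u0:u1]=1
    q=P[s&m&(abs(P[...,2]-h)<.006)]
    print(n,len(q),q.mean(0).round(4) if len(q) else '',q.min(0).round(3) if len(q) else '',q.max(0).round(3) if len(q) else '')
    k=s&m; print('  zmax',P[k][:,2].max().round(3))
print(np.isfinite(P).all())
```

```text
small 24 [0.4862 0.3983 0.0499] [0.481 0.392 0.046] [0.492 0.406 0.053]
  zmax 0.053
bottle 43 [0.4847 0.3205 0.0535] [0.477 0.313 0.05 ] [0.492 0.329 0.057]
  zmax 0.057
med 50 [0.4465 0.2246 0.0641] [0.437 0.216 0.06 ] [0.455 0.234 0.069]
  zmax 0.069
jar 140 [0.46   0.1291 0.0601] [0.445 0.114 0.057] [0.477 0.146 0.064]
  zmax 0.064
bar 113 [ 0.4765 -0.1432  0.1128] [ 0.469 -0.171  0.109] [ 0.483 -0.116  0.117]
  zmax 0.117
True
```

View pics/bath.png

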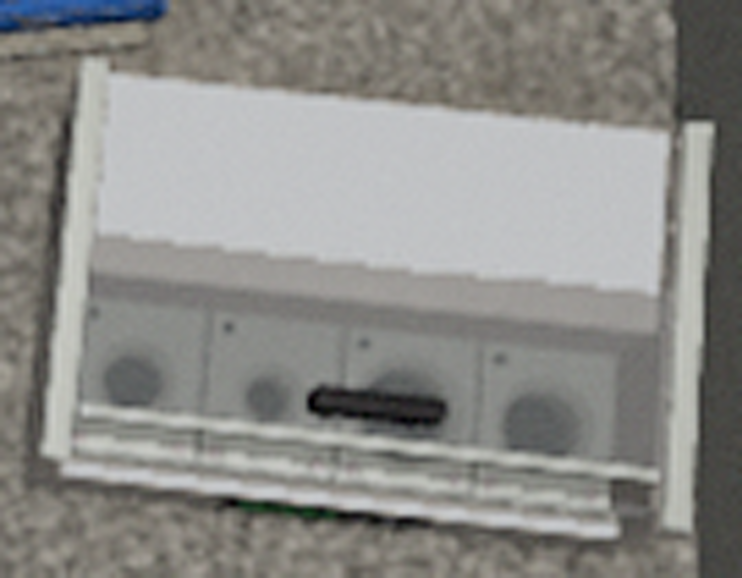

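View pics/cont.png

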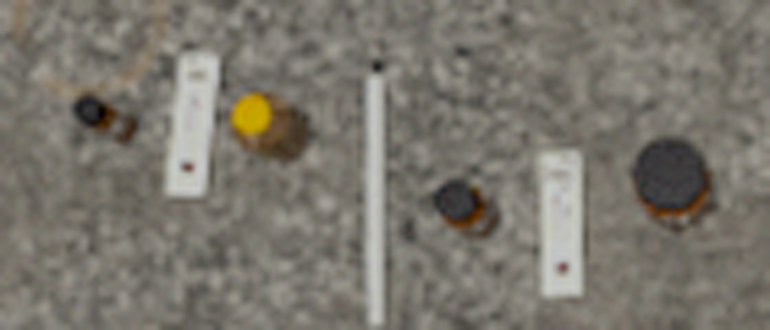

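```bash
cat >> h.py <<'E'
def blob(im,n,win,z,fn):
    u0,u1,v0,v1=win; h=cv2.cvtColor(im,cv2.COLOR_BGR2HSV)[v0:v1,u0:u1]
    m=fn(h).astype(np.uint8); k,l,s,c=cv2.connectedComponentsWithStats(m)
    i=1+s[1:,4].argmax(); mm=l==i; v,u=np.nonzero(mm)
    pts=np.array([ray(n,a+u0,b+v0,z)[:2] for a,b in zip(u,v)])
    r=cv2.minAreaRect(pts.astype(np.float32)*1000)
    return pts.mean(0),s[i],pts,r
dark=lambda h:(h[...,2]<85)
E
python3 - <<'E'
from h import *
T=cv2.imread('pics/top0.png');S=cv2.imread('pics/side0.png')
blk=lambda h:(h[...,2]<75)&(h[...,1]<90)
yel=lambda h:(h[...,1]>200)&(h[...,0]<30)&(h[...,2]>150)
W=dict(small=((203,224,182,197),(250,264,288,303),.052,blk),med=((270,290,198,216),(295,312,235,252),.066,blk),jar=((305,330,192,214),(299,321,212,232),.062,blk),
 bottle=((230,255,180,204),(262,284,262,277),.056,yel),bar=((415,450,185,203),(322,342,145,166),.115,blk))
for k,(a,b,z,f) in W.items():
    zz=z if k=='bar' else z-.001
    c1,s1,p,r=blob(T,'top',a,zz,f); c2,s2,_,_=blob(S,'side',b,zz-.005,f)
    print(k,c1.round(4),s1,'side',c2.round(4),s2)
    if k=='bar':
        e,V=np.linalg.eigh(np.cov(p.T)); print(V[:,1],np.degrees(np.arctan2(V[0,1],-V[1,1])),r)
# cheek top & plate/back edges from depth
P=world('top',np.load('pics/top0.npy'))
for u in (385,400,420,440,460,480):
    print(u,[(v,*P[v,u].round(3)) for v in range(125,222,8)][0:13:2])
E
```

```text
small [0.487  0.3988] [ 5  5  5  6 20] side [0.4879 0.3992] [ 4  3  7  7 43]
med [0.447  0.2251] [ 4  5  8  7 41] side [0.4485 0.2264] [ 3  3  9  9 61]
jar [0.461  0.1301] [  5   3  13  13 129] side [0.462  0.1321] [  3   5  15  10 118]Traceback (most recent call last):
  File "<stdin>", line 9, in <module>
  File "h.py", line 16, in blob
    i=1+s[1:,4].argmax(); mm=l==i; v,u=np.nonzero(mm)
        ~~~~~~~~~~~~~~^^
ValueError: attempt to get argmax of an empty sequence
```

Run:
```python
from h import *
T=cv2.imread('pics/top0.png');S=cv2.imread('pics/side0.png')
blk=lambda h:(h[...,2]<75)&(h[...,1]<90)
yel=lambda h:(h[...,1]>130)&(h[...,0]<30)&(h[...,2]>130)
for k,(a,b,z,f) in dict(bottle=((230,255,180,204),(262,284,260,277),.056,yel),bar=((415,450,185,203),(322,342,145,166),.115,blk)).items():
    c1,s1,p,r=blob(T,'top',a,z,f); print(k,c1.round(4),s1)
    if k=='bar':
        e,V=np.linalg.eigh(np.cov(p.T)); print(V[:,1],r)
    try: print('side',blob(S,'side',b,z-.003,f)[:2])
    except Exception as e: print(e)
# bath outline: left/right cheeks tops and rear-deck/plate step
P=world('top',np.load('pics/top0.npy'))
m=(P[...,2]>.094)&(P[...,2]<.103); m[:,:370]=0;m[:120]=0;m[225:]=0;m[:,500:]=0
k,l,s,c=cv2.connectedComponentsWithStats(m.astype(np.uint8))
for i in range(1,k):
    if s[i,4]>40:
        q=P[l==i]; w=q[:,:2]; vt=cv2.fitLine(w.astype(np.float32),cv2.DIST_L2,0,.01,.01).ravel()
        print(s[i],q.mean(0).round(4),np.degrees(np.arctan2(vt[1],vt[0])).round(2),cv2.minAreaRect(w.astype(np.float32)*1000))
for u in (400,435,470): print(u,[tuple(P[v,u].round(3)) for v in range(130,220,6)])
```

```text
bottle [0.4852 0.3214] [ 7  7  7  8 45]
side (array([0.48553177, 0.32318772]), array([ 6,  6,  8,  6, 39], dtype=int32))
bar [ 0.4765 -0.1413] [  6   5  25   8 125]
[0.07783502 0.99696625] ((476.43487548828125, -140.36961364746094), (55.0025634765625, 13.328042984008789), 83.7220458984375)
side (array([ 0.47449751, -0.12716109]), array([ 5,  4, 10, 14, 78], dtype=int32))
[373 131  12  73 362] [ 0.5404 -0.0182  0.097 ] -5.72 ((542.4035034179688, -19.370006561279297), (13.720311164855957, 178.62767028808594), 84.334228515625)
[486 143   9  74 386] [ 0.5161 -0.2785  0.0968] -5.6 ((516.8351440429688, -277.61566162109375), (15.39339828491211, 176.61001586914062), 84.22531127929688)
400 [(np.float64(0.67), np.float64(-0.088), np.float64(-0.005)), (np.float64(0.624), np.float64(-0.073), np.float64(0.08)), (np.float64(0.609), np.float64(-0.072), np.float64(0.08)), (np.float64(0.593), np.float64(-0.072), np.float64(0.083)), (np.float64(0.578), np.float64(-0.072), np.float64(0.081)), (np.float64(0.563), np.float64(-0.072), np.float64(0.081)), (np.float64(0.546), np.float64(-0.07), np.float64(0
[... 1580 characters left out ...]
.596), np.float64(-0.241), np.float64(0.082)), (np.float64(0.58), np.float64(-0.24), np.float64(0.083)), (np.float64(0.566), np.float64(-0.24), np.float64(0.081)), (np.float64(0.551), np.float64(-0.239), np.float64(0.082)), (np.float64(0.533), np.float64(-0.234), np.float64(0.094)), (np.float64(0.519), np.float64(-0.234), np.float64(0.092)), (np.float64(0.504), np.float64(-0.233), np.float64(0.095)), (np.float64(0.491), np.float64(-0.234), np.float64(0.09)), (np.float64(0.476), np.float64(-0.233), np.float64(0.091)), (np.float64(0.462), np.float64(-0.233), np.float64(0.091)), (np.float64(0.454), np.float64(-0.251), np.float64(0.04)), (np.float64(0.437), np.float64(-0.243), np.float64(0.06))]
```

Request:
{"name": "step_arm", "arguments": {
  "plan": [
    [0.733,1,0,0,0,0.1714,0.6],
    [0.733,1,0,0,0,0.1714,0.6],
    [0.733,1,0,0,0,0.1714,0.6],
    [0.733,1,0,0,0,0.1714,0.6],
    [0.733,1,0,0,0,0.1714,0.6],
    [0.733,1,0,0,0,0.1714,0.6],
    [0.733,1,0,0,0,0.1714,0.6],
    [0.733,1,0,0,0,0.1714,0.6]
  ],
  "squeeze": 30
}}

```text
t: 0.9
eef_pos: [0.3348, -0.3789, 0.231]
eef_rot: [-180.0, -0.0, 84.8]
contact_force: [-0.1, 0.3, 0.0]
width: 0.0344
gripper_force: 0.0
```

Request:
{"name": "step_arm", "arguments": {
  "plan": [
    [0.3,0.5,0,0,0,0,0.6],
    [0.6,1,0,0,0,0,0.6],
    [0.8,1,0,0,0,0,0.6],
    [0.943,1,0,0,0,0,0.6],
    [0.943,1,-0.4,0,0,0,0.6],
    [0.943,1,-0.4,0,0,0,0.6]
  ]
}}

```text
t: 1.5
eef_pos: [0.4749, -0.2268, 0.1672]
eef_rot: [-179.6, -0.2, 84.8]
contact_force: [-2.2, -0.1, -0.4]
width: 0.0341
gripper_force: 0.0
```

Request:
{"name": "step_arm", "arguments": {
  "plan": [
    [0,0.3,0,0,0,0,0.6],
    [0,0.587,0,0,0,0,0.6],
    [0,0.587,0,0,0,0,0.6],
    [0,0.587,-0.2,0,0,0,0.6],
    [0,0.587,-0.35,0,0,0,0.6],
    [0,0.587,-0.46,0,0,0,0.6],
    [0,0.587,-0.46,0,0,0,0.6],
    [0,0.587,-0.46,0,0,0,0.9]
  ]
}}

```text
t: 2.3
eef_pos: [0.4763, -0.1423, 0.103]
eef_rot: [180.0, 0.0, 84.6]
contact_force: [-1.0, -0.8, 0.7]
width: 0.021
gripper_force: 0.0
```

Request:
{"name": "step_arm", "arguments": {
  "plan": [
    [0,0,0,0,0,0,0.95],
    [0,0,0,0,0,0,0.95],
    [0,0,0,0,0,0,0.95]
  ]
}}

```text
t: 2.6
eef_pos: [0.4772, -0.1422, 0.1036]
eef_rot: [179.8, 0.1, 84.7]
contact_force: [-0.5, -3.8, 4.6]
width: 0.0097
gripper_force: 33.2
```

Request:
{"name": "step_arm", "arguments": {
  "plan": [
    [0.05,-0.005,0,0,0,0,0.95],
    [0.15,-0.014,0,0,0,0,0.95],
    [0.25,-0.023,0,0,0,0,0.95],
    [0.35,-0.032,0,0,0,0,0.95],
    [0.398,-0.037,0,0,0,0,0.95],
    [0.398,-0.037,0,0,0,0,0.95]
  ]
}}

```text
t: 3.2
eef_pos: [0.5381, -0.1481, 0.1036]
eef_rot: [179.8, 0.1, 84.8]
contact_force: [0.2, -5.9, 5.0]
width: 0.0101
gripper_force: 33.3
```

Request:
{"name": "step_arm", "arguments": {
  "plan": [
    [0.02,-0.002,0,0,0,0,0.95],
    [0.04,-0.004,0,0,0,0,0.95],
    [0.06,-0.006,0,0,0,0,0.95],
    [0.06,-0.006,0,0,0,0,0.95]
  ]
}}

```text
t: 3.6
eef_pos: [0.5456, -0.1489, 0.1036]
eef_rot: [179.9, 0.1, 84.7]
contact_force: [-1.5, -5.5, 4.5]
width: 0.0097
gripper_force: 33.4
```

Request:
{"name": "step_arm", "arguments": {
  "plan": [
    [0.013,-0.001,0,0,0,0,0.95],
    [0.027,-0.0025,0,0,0,0,0.95],
    [0.04,-0.004,0,0,0,0,0.95],
    [0.04,-0.004,0,0,0,0,0.95]
  ]
}}

```text
t: 4.0
eef_pos: [0.5464, -0.1489, 0.1035]
eef_rot: [-179.5, 0.1, 84.8]
contact_force: [-12.8, -5.4, 15.2]
width: 0.0099
gripper_force: 34.5
```

Request:
{"name": "step_arm", "arguments": {
  "plan": [
    [0.013,-0.001,0,0,0,0,0.95],
    [0.027,-0.0025,0,0,0,0,0.95],
    [0.04,-0.004,0,0,0,0,0.95],
    [0.04,-0.004,0,0,0,0,0.95]
  ]
}}

```text
t: 4.4
eef_pos: [0.5465, -0.1489, 0.1034]
eef_rot: [-178.7, 0.1, 84.8]
contact_force: [-25.7, -4.9, 24.2]
width: 0.0101
gripper_force: 36.0
```

Request:
{"name": "step_arm", "arguments": {
  "plan": [
    [-0.065,0.006,0,0,0,0,0.95],
    [-0.065,0.006,0,0,0,0,0.6],
    [-0.065,0.006,0,0,0,0,0.6],
    [-0.065,0.006,0,0,0,0,0.6],
    [-0.065,0.006,0.3,0,0,0,0.6],
    [-0.065,0.006,0.6,0,0,0,0.6],
    [-0.065,0.3,0.8,0,0,0,0.6],
    [-0.065,0.6,0.8,0,0,0,0.6],
    [-0.065,0.9,0.8,0,0,0,0.6],
    [-0.065,1,0.8,0,0,0,0.6]
  ]
}}

```text
t: 5.4
eef_pos: [0.5472, 0.005, 0.2224]
eef_rot: [-180.0, -0.1, 84.9]
contact_force: [0.3, -0.6, 0.6]
width: 0.0344
gripper_force: 0.0
```

Request:
{"name": "step_arm", "arguments": {
  "plan": [
    [0,0.3,0,0,0,0,0.6],
    [0,0.6,0,0,0,0,0.6],
    [0,0.9,0,0,0,0,0.5],
    [0,1,0,0,0,0,0.4],
    [0,1,0,0,0,0,0.4],
    [0,1,0,0,0,0,0.4]
  ]
}}

```text
t: 6.0
eef_pos: [0.5473, 0.1504, 0.2219]
eef_rot: [-180.0, 0.1, 84.7]
contact_force: [-0.4, 0.2, 0.3]
width: 0.0513
gripper_force: 0.0
```

Run:
```python
from h import *
T,d=snap('top','top1');S,_=snap('side','side1')
a=cv2.resize(T[120:225,365:500],None,fx=5.5,fy=5.5,interpolation=cv2.INTER_CUBIC)
cv2.imwrite('pics/bath1.png',a)
blk=lambda h:(h[...,2]<75)&(h[...,1]<90)
c,s,p,r=blob(T,'top',(415,450,160,190),.115,blk); e,V=np.linalg.eigh(np.cov(p.T)); print('bar',c,s,V[:,1],r)
s=arm.state();print(s['t'],s['eef_pos'],s['eef_rot'],s['width'])
P=world('top',d);u=np.arange(372,492)
z=P[...,2]
# bore floors: depth about .018 inside well
m=(z>.008)&(z<.030);m[:,:370]=0;m[:,495:]=0;m[:150]=0;m[215:]=0
k,l,st,_=cv2.connectedComponentsWithStats(m.astype(np.uint8))
for i in range(1,k):
    if st[i,4]>15: print(st[i],P[l==i].mean(0).round(4),P[l==i].min(0).round(3),P[l==i].max(0).round(3))
```

```text
bar [ 0.54182493 -0.14849045] [  9   3  24   7 101] [0.11516659 0.99334619] ((541.2815551757812, -147.58885192871094), (53.21245574951172, 12.764263153076172), 86.7101821899414)
6.1 [0.54734271 0.149662   0.22217683] [-1.79986237e+02  4.52648791e-02  8.46349965e+01] 0.05120880085776135
[384 185  12  10  90] [ 0.5014 -0.0547  0.0177] [ 0.49  -0.068  0.013] [ 0.513 -0.042  0.03 ]
[410 189   8   8  50] [ 0.4949 -0.1171  0.0184] [ 0.485 -0.125  0.014] [ 0.503 -0.108  0.029]
[431 188  16  16 203] [ 0.489  -0.18    0.0176] [ 0.468 -0.198  0.013] [ 0.508 -0.161  0.03 ]
[457 192  13  13 140] [ 0.4827 -0.2423  0.0178] [ 0.467 -0.256  0.012] [ 0.498 -0.227  0.03 ]
[370 207  19   3  23] [ 0.4521 -0.0276  0.0187] [ 0.45  -0.051  0.008] [ 0.456 -0.006  0.027]
[390 210  18   3  20] [ 0.4468 -0.0789  0.0189] [ 0.443 -0.099  0.009] [ 0.449 -0.058  0.03 ]
```

View pics/bath1.png

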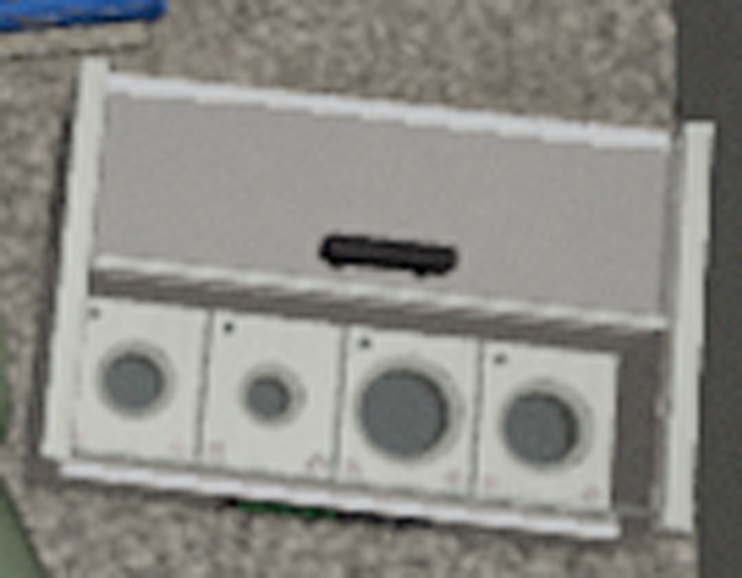

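The bore order from +y is medium, small, jar, bottle (crop x 135, 270, 403, 540). The cover is fully back.

Run:
```python
from h import *
T=cv2.imread('pics/top1.png')
f=lambda h:h[...,2]<150
C=[]
for n,w in dict(med=(381,399,180,200),small=(407,422,184,200),jar=(428,450,184,206),bot=(454,475,188,208)).items():
    c,s,p,r=blob(T,'top',w,.035,f); C.append(c); print(n,c.round(4),s,np.sqrt(len(p)*4/np.pi).round(1),r[1])
C=np.array(C); o=np.array([93,31,-31,-93])/1000
b=np.polyfit(o,C,1); print(b, np.degrees(np.arctan2(-b[0,1]*0+b[0,0],b[0,1])))
print((o[:,None]*b[0]+b[1]).round(4))
```

```text
med [ 0.4996 -0.0514] [  2   3  13  13 120] 12.4 (30.219419479370117, 30.903348922729492)
small [ 0.4932 -0.1134] [ 2  4 11  9 72] 9.6 (23.3362979888916, 21.140661239624023)
jar [ 0.4875 -0.1749] [  2   2  19  18 248] 17.8 (43.65815734863281, 41.889461517333984)
bot [ 0.4817 -0.2367] [  2   1  16  17 185] 15.3 (36.75381851196289, 40.8183479309082)
[[ 0.09586748  0.99629627]
 [ 0.49050196 -0.14411575]] 5.496299409402139
[[ 0.4994 -0.0515]
 [ 0.4935 -0.1132]
 [ 0.4875 -0.175 ]
 [ 0.4816 -0.2368]]
```

View pics/side1.png

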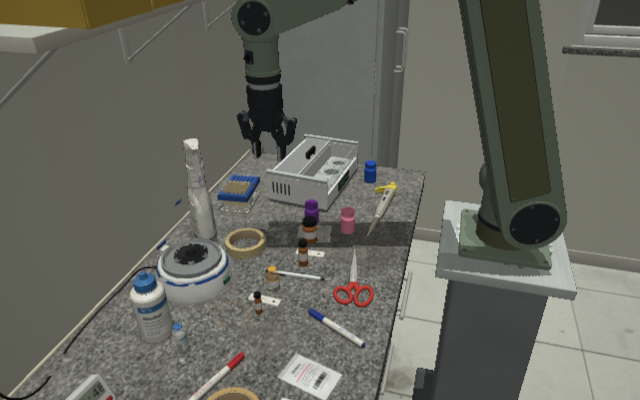

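Request:
{"name": "step_arm", "arguments": {
  "plan": [
    [-0.2,-0.06,-0.1,0,0,0,0.4],
    [-0.45,-0.13,-0.3,0,0,0,0.4],
    [-0.575,-0.13,-0.5,0,0,0,0.4],
    [-0.575,-0.13,-0.7,0,0,0,0.4],
    [-0.575,-0.13,-0.7,0,0,0,0.4]
  ]
}}

```text
t: 6.6
eef_pos: [0.458, 0.1296, 0.1146]
eef_rot: [-179.6, 0.2, 84.6]
contact_force: [0.2, 0.5, -0.3]
width: 0.0512
gripper_force: 0.0
```

Request:
{"name": "step_arm", "arguments": {
  "plan": [
    [0,0,-0.2,0,0,0,0.4],
    [0,0,-0.4,0,0,0,0.4],
    [0,0,-0.53,0,0,0,0.4],
    [0,0,-0.53,0,0,0,0.5],
    [0,0,-0.53,0,0,0,0.8],
    [0,0,-0.53,0,0,0,0.8],
    [0,0,-0.53,0,0,0,0.8]
  ]
}}

```text
t: 7.3
eef_pos: [0.462, 0.1318, 0.0392]
eef_rot: [179.8, -0.1, 84.7]
contact_force: [0.2, -0.0, -1.7]
width: 0.0322
gripper_force: 27.4
```

Request:
{"name": "step_arm", "arguments": {
  "plan": [
    [0,0,0.1,0,0,0,0.8],
    [0,0,0.35,0,0,0,0.8],
    [0,0,0.65,0,0,0,0.8],
    [0,-0.1,0.87,0,0,0,0.8],
    [0.05,-0.4,0.87,0,0,0,0.8],
    [0.1,-0.7,0.87,0,0,0,0.8],
    [0.17,-1,0.87,0,0,0,0.8],
    [0.17,-1,0.87,0,0,0,0.8]
  ]
}}

```text
t: 8.1
eef_pos: [0.4878, -0.0227, 0.1695]
eef_rot: [179.8, 0.1, 84.4]
contact_force: [-1.1, 1.4, -0.9]
width: 0.0322
gripper_force: 28.0
```

Request:
{"name": "step_arm", "arguments": {
  "plan": [
    [0,-0.25,0,0,0,0,0.8],
    [0,-0.5,0,0,0,0,0.8],
    [0,-0.75,0,0,0,0,0.8],
    [0,-0.95,0,0,0,0,0.8],
    [0,-1,0,0,0,0,0.8],
    [0,-1,0,0,0,0,0.8],
    [0,-1,0,0,0,0,0.8]
  ]
}}

```text
t: 8.8
eef_pos: [0.4863, -0.1671, 0.1685]
eef_rot: [-180.0, -0.0, 84.8]
contact_force: [-0.1, 0.5, -1.1]
width: 0.0323
gripper_force: 28.0
```

Run:
```python
from h import *
T,d=snap('top','top2');S,_=snap('side','side2')
s=arm.state();print(s['t'],s['eef_pos'],s['eef_rot'],s['width'],s['gripper_force'])
cv2.imwrite('pics/c2.png',np.hstack([cv2.resize(T[130:230,370:500],(400,308)),cv2.resize(S[60:220,220:400],(346,308))]))
```

```text
8.9 [ 0.48641847 -0.16690772  0.16844259] [-1.79995080e+02 -2.85947904e-02  8.48123130e+01] 0.03230854200393508 28.016648984339554
```

View pics/c2.png

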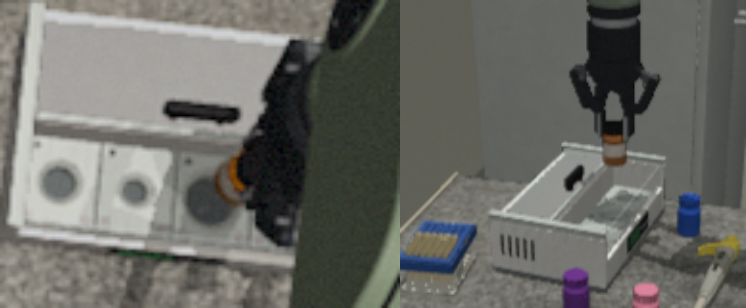

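Jar hangs upright from the fingers over its bore (left crop, about (225,185)). Lowering it.

Request:
{"name": "step_arm", "arguments": {
  "plan": [
    [0.009,-0.055,0,0,0,0,0.8],
    [0.009,-0.055,-0.15,0,0,0,0.8],
    [0.009,-0.055,-0.35,0,0,0,0.8],
    [0.009,-0.055,-0.5,0,0,0,0.8],
    [0.009,-0.055,-0.6,0,0,0,0.8],
    [0.009,-0.055,-0.67,0,0,0,0.8],
    [0.009,-0.055,-0.72,0,0,0,0.8],
    [0.009,-0.055,-0.73,0,0,0,0.8],
    [0.009,-0.055,-0.735,0,0,0,0.8]
  ]
}}

```text
t: 9.8
eef_pos: [0.4872, -0.1763, 0.0582]
eef_rot: [-179.9, -0.0, 84.7]
contact_force: [-3.1, 1.4, 0.1]
width: 0.0325
gripper_force: 29.8
```

Request:
{"name": "step_arm", "arguments": {
  "plan": [
    [0,0,-0.005,0,0,0,0.8],
    [0,0,-0.005,0,0,0,0.51],
    [0,0,-0.005,0,0,0,0.51],
    [0,0,-0.005,0,0,0,0.51],
    [0,0,0.15,0,0,0,0.51],
    [0,0,0.35,0,0,0,0.51],
    [0,0,0.7,0,0,0,0.51],
    [0,0.3,0.85,0,0,0,0.51],
    [0,0.6,0.85,0,0,0,0.45],
    [0,1,0.85,0,0,0,0.4]
  ]
}}

```text
t: 10.8
eef_pos: [0.4897, -0.0358, 0.1881]
eef_rot: [179.6, -0.0, 84.6]
contact_force: [0.8, 0.6, -0.7]
width: 0.0512
gripper_force: 0.0
```

Request:
{"name": "step_arm", "arguments": {
  "plan": [
    [0,0.3,0,0,0,0,0.4],
    [-0.05,0.6,0,0,0,0,0.4],
    [-0.15,0.9,0,0,0,0,0.4],
    [-0.26,1,0,0,0,0,0.4],
    [-0.26,1,0,0,0,0,0.4],
    [-0.26,1,0,0,0,0,0.4]
  ]
}}

```text
t: 11.4
eef_pos: [0.4498, 0.1137, 0.1865]
eef_rot: [179.8, -0.0, 84.8]
contact_force: [-0.0, 0.0, -0.0]
width: 0.0511
gripper_force: 0.0
```

Run:
```python
from h import *
T,d=snap('top','top3')
s=arm.state();print(s['t'],s['eef_pos'],s['eef_rot'],s['width'],s['gripper_force'])
P=world('top',d)
q=P[170:212,420:460].reshape(-1,3); q=q[(q[:,2]>.06)&(q[:,2]<.084)&(abs(q[:,0]-.4878)<.025)]
print(len(q),q.mean(0).round(4),np.percentile(q[:,2],[5,50,95]).round(4),cv2.minAreaRect(q[:,:2].astype(np.float32)*1000))
blk=lambda h:(h[...,2]<75)&(h[...,1]<90)
for n,w in dict(med=(270,290,198,216)).items(): print(n,blob(T,'top',w,.065,blk)[0])
```

```text
11.45 [0.44999654 0.11321001 0.18631466] [ 1.79832053e+02 -3.06942569e-02  8.47168638e+01] 0.05119400647646529 0.0
169 [ 0.4839 -0.1759  0.0769] [0.0684 0.0777 0.0807] ((483.8395080566406, -177.2723388671875), (34.532466888427734, 30.653385162353516), 89.33112335205078)
med [0.44595402 0.20937886]
```

Request:
{"name": "step_arm", "arguments": {
  "plan": [
    [-0.02,0.3,0,0,0,0,0.4],
    [-0.02,0.6,0,0,0,0,0.4],
    [-0.02,0.747,0,0,0,0,0.45],
    [-0.02,0.747,-0.2,0,0,0,0.45],
    [-0.02,0.747,-0.45,0,0,0,0.45],
    [-0.02,0.747,-0.75,0,0,0,0.45],
    [-0.02,0.747,-0.9,0,0,0,0.45],
    [-0.02,0.747,-1,0,0,0,0.45],
    [-0.02,0.747,-1,0,0,0,0.45],
    [-0.02,0.747,-1,0,0,0,0.6]
  ]
}}

```text
t: 12.45
eef_pos: [0.4471, 0.225, 0.0359]
eef_rot: [179.9, -0.0, 84.6]
contact_force: [-0.3, 0.8, 0.3]
width: 0.0345
gripper_force: 0.0
```

Request:
{"name": "step_arm", "arguments": {
  "plan": [
    [0,0,0,0,0,0,0.88],
    [0,0,0,0,0,0,0.88],
    [0,0,0,0,0,0,0.88],
    [0,0,0,0,0,0,0.88]
  ]
}}

```text
t: 12.85
eef_pos: [0.4471, 0.2259, 0.0367]
eef_rot: [179.8, -0.1, 84.7]
contact_force: [2.6, -1.3, 5.6]
width: 0.0198
gripper_force: 29.8
```

Request:
{"name": "step_arm", "arguments": {
  "plan": [
    [0,0,0.1,0,0,0,0.88],
    [0,0,0.35,0,0,0,0.88],
    [0,0,0.65,0,0,0,0.88],
    [0,-0.1,0.87,0,0,0,0.88],
    [0.1,-0.4,0.87,0,0,0,0.88],
    [0.2,-0.7,0.87,0,0,0,0.88],
    [0.351,-1,0.87,0,0,0,0.88],
    [0.351,-1,0.87,0,0,0,0.88]
  ]
}}

```text
t: 13.65
eef_pos: [0.5002, 0.0711, 0.1662]
eef_rot: [179.9, 0.1, 84.4]
contact_force: [-1.0, 0.4, -0.2]
width: 0.0201
gripper_force: 29.5
```

Request:
{"name": "step_arm", "arguments": {
  "plan": [
    [0,-0.25,0,0,0,0,0.88],
    [0,-0.5,0,0,0,0,0.88],
    [0,-0.75,0,0,0,0,0.88],
    [0,-0.847,0,0,0,0,0.88],
    [0,-0.847,0,0,0,0,0.88],
    [0,-0.847,0,0,0,0,0.88]
  ]
}}

```text
t: 14.25
eef_pos: [0.4982, -0.0505, 0.1659]
eef_rot: [-180.0, -0.1, 84.7]
contact_force: [0.2, -0.4, -0.2]
width: 0.0201
gripper_force: 29.5
```

Run:
```python
from h import *
T,d=snap('top','top4');S,_=snap('side','side4')
s=arm.state();print(s['t'],s['eef_pos'],s['eef_rot'],s['width'],s['gripper_force'])
cv2.imwrite('pics/c4.png',np.hstack([cv2.resize(T[130:230,370:500],(400,308)),cv2.resize(S[60:220,220:400],(346,308))]))
```

```text
14.35 [ 0.49834509 -0.0501429   0.16601296] [-1.79981060e+02 -3.51110443e-02  8.48094354e+01] 0.020034019191366756 29.533800487406552
```

View pics/c4.png

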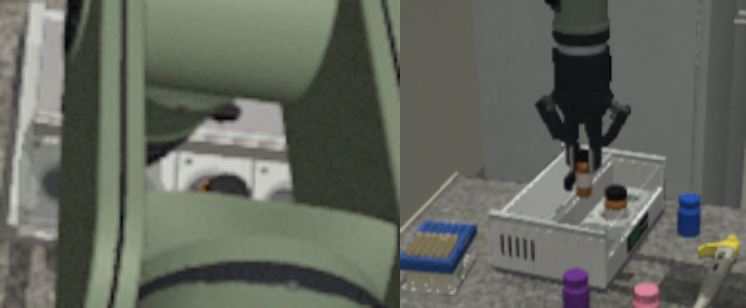

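The jar stands in its bore (side crop (615,200)) and the vial hangs upright at (583,175). Lowering it.

Request:
{"name": "step_arm", "arguments": {
  "plan": [
    [0.009,-0.008,-0.15,0,0,0,0.88],
    [0.009,-0.008,-0.35,0,0,0,0.88],
    [0.009,-0.008,-0.5,0,0,0,0.88],
    [0.009,-0.008,-0.6,0,0,0,0.88],
    [0.009,-0.008,-0.67,0,0,0,0.88],
    [0.009,-0.008,-0.72,0,0,0,0.88],
    [0.009,-0.008,-0.735,0,0,0,0.88],
    [0.009,-0.008,-0.74,0,0,0,0.88],
    [0.009,-0.008,-0.74,0,0,0,0.88]
  ]
}}

```text
t: 15.25
eef_pos: [0.5003, -0.0528, 0.0556]
eef_rot: [179.9, 0.0, 84.7]
contact_force: [-0.7, 0.2, -0.9]
width: 0.0202
gripper_force: 29.5
```

Request:
{"name": "step_arm", "arguments": {
  "plan": [
    [0,0,-0.004,0,0,0,0.88],
    [0,0,-0.004,0,0,0,0.64],
    [0,0,-0.004,0,0,0,0.64],
    [0,0,-0.004,0,0,0,0.64],
    [0,0,0.15,0,0,0,0.64],
    [0,0,0.35,0,0,0,0.64],
    [0,0,0.7,0,0,0,0.64],
    [0,0.3,0.85,0,0,0,0.55],
    [0,0.6,0.85,0,0,0,0.45],
    [0,1,0.85,0,0,0,0.45]
  ]
}}

```text
t: 16.25
eef_pos: [0.5004, 0.0882, 0.1842]
eef_rot: [179.8, -0.0, 84.6]
contact_force: [0.2, 0.6, -0.5]
width: 0.047
gripper_force: 0.0
```

Request:
{"name": "step_arm", "arguments": {
  "plan": [
    [-0.03,0.3,0,0,0,0,0.45],
    [-0.06,0.6,0,0,0,0,0.45],
    [-0.1,0.9,0,0,0,0,0.45],
    [-0.1,1,0,0,0,0,0.45],
    [-0.1,1,0,0,0,0,0.45],
    [-0.1,1,0,0,0,0,0.45]
  ]
}}

```text
t: 16.85
eef_pos: [0.4848, 0.2364, 0.1824]
eef_rot: [-180.0, 0.1, 84.7]
contact_force: [1.2, -0.0, -0.1]
width: 0.0471
gripper_force: 0.0
```

Run:
```python
from h import *
T,d=snap('top','top5');S,_=snap('side','side5')
s=arm.state();print(s['t'],s['eef_pos'],s['eef_rot'],s['width'],s['gripper_force'])
yel=lambda h:(h[...,1]>130)&(h[...,0]<30)&(h[...,2]>130)
blk=lambda h:(h[...,2]<75)&(h[...,1]<90)
print(blob(S,'side',(262,284,260,277),.053,yel)[:2],blob(S,'side',(250,264,288,303),.046,blk)[:2])
P=world('top',d)
for c in ((.4878,-.175),(.4997,-.0515)):
    q=P[150:215,370:500].reshape(-1,3); q=q[(q[:,2]>.074)&(q[:,2]<.088)&(np.hypot(q[:,0]-c[0],q[:,1]-c[1])<.02)]
    print(len(q),q.mean(0).round(4))
```

```text
16.95 [0.48495408 0.2357313  0.18253202] [-1.79992713e+02  4.31026868e-02  8.46349829e+01] 0.04704291639490642 0.0
(array([0.485755 , 0.3231238]), array([ 6,  6,  8,  6, 40], dtype=int32)) (array([0.48773046, 0.39940445]), array([ 4,  3,  7,  7, 42], dtype=int32))
146 [ 0.4849 -0.177   0.0785]
52 [ 0.4992 -0.0528  0.0821]
```

Request:
{"name": "step_arm", "arguments": {
  "plan": [
    [0,0.3,0,0,0,0,0.45],
    [0,0.575,0,0,0,0,0.45],
    [0,0.575,0,0,0,0,0.45],
    [0,0.575,-0.25,0,0,0,0.45],
    [0,0.575,-0.5,0,0,0,0.45],
    [0,0.575,-0.8,0,0,0,0.45],
    [0,0.575,-0.95,0,0,0,0.45],
    [0,0.575,-1,0,0,0,0.45],
    [0,0.575,-1,0,0,0,0.45],
    [0,0.575,-1,0,0,0,0.6]
  ]
}}

```text
t: 17.95
eef_pos: [0.4861, 0.3234, 0.034]
eef_rot: [179.9, -0.1, 84.7]
contact_force: [0.3, -0.1, 0.1]
width: 0.0345
gripper_force: 0.0
```

Request:
{"name": "step_arm", "arguments": {
  "plan": [
    [0,0,0,0,0,0,0.8],
    [0,0,0,0,0,0,0.8],
    [0,0,0,0,0,0,0.8],
    [0,0,0,0,0,0,0.8]
  ]
}}

```text
t: 18.35
eef_pos: [0.4862, 0.324, 0.0345]
eef_rot: [179.8, -0.1, 84.7]
contact_force: [1.0, -0.6, 6.8]
width: 0.0275
gripper_force: 30.0
```

Request:
{"name": "step_arm", "arguments": {
  "plan": [
    [0,0,0.1,0,0,0,0.8],
    [0,0,0.35,0,0,0,0.8],
    [0,0,0.65,0,0,0,0.8],
    [0,-0.1,0.87,0,0,0,0.8],
    [0,-0.4,0.87,0,0,0,0.8],
    [0,-0.7,0.87,0,0,0,0.8],
    [0,-1,0.87,0,0,0,0.8],
    [0,-1,0.87,0,0,0,0.8]
  ]
}}

```text
t: 19.15
eef_pos: [0.4838, 0.1693, 0.1635]
eef_rot: [-180.0, 0.1, 84.5]
contact_force: [0.5, 0.6, -0.7]
width: 0.0275
gripper_force: 29.7
```

Request:
{"name": "step_arm", "arguments": {
  "plan": [
    [0,-0.25,0,0,0,0,0.8],
    [0,-0.5,0,0,0,0,0.8],
    [0,-0.75,0,0,0,0,0.8],
    [0,-1,0,0,0,0,0.8],
    [0,-1,0,0,0,0,0.8]
  ]
}}

```text
t: 19.65
eef_pos: [0.4848, 0.0208, 0.1634]
eef_rot: [180.0, 0.1, 84.5]
contact_force: [0.1, 0.8, -1.1]
width: 0.0278
gripper_force: 29.7
```

Request:
{"name": "step_arm", "arguments": {
  "plan": [
    [0,-0.25,0,0,0,0,0.8],
    [0,-0.5,0,0,0,0,0.8],
    [-0.03,-0.75,0,0,0,0,0.8],
    [-0.03,-1,0,0,0,0,0.8],
    [-0.03,-1,0,0,0,0,0.8]
  ]
}}

```text
t: 20.15
eef_pos: [0.481, -0.1289, 0.1633]
eef_rot: [179.9, 0.1, 84.5]
contact_force: [0.6, 0.2, -0.3]
width: 0.0278
gripper_force: 29.7
```

Request:
{"name": "step_arm", "arguments": {
  "plan": [
    [0,-0.25,0,0,0,0,0.8],
    [0,-0.5,0,0,0,0,0.8],
    [0,-0.7,0,0,0,0,0.8],
    [0,-0.7,0,0,0,0,0.8],
    [0,-0.7,0,0,0,0,0.8],
    [0,-0.7,0,0,0,0,0.8]
  ]
}}

```text
t: 20.75
eef_pos: [0.4805, -0.2297, 0.163]
eef_rot: [-180.0, -0.1, 84.8]
contact_force: [-0.3, 0.7, 0.2]
width: 0.0279
gripper_force: 29.7
```

Run:
```python
from h import *
for i in range(3):
    snap('side','side6')
    s=arm.state();print(s['t'],s['eef_pos'],s['eef_rot'],s['width'],s['gripper_force'])
```

```text
20.8 [ 0.48049558 -0.22980416  0.16306751] [-1.79987417e+02 -4.20667830e-02  8.48208983e+01] 0.0276968088632161 29.735459983348846
20.85 [ 0.48048481 -0.22996029  0.1631108 ] [-1.79992851e+02 -3.01701193e-02  8.48270324e+01] 0.02745892255952902 29.73492532968521
20.9 [ 0.48049501 -0.23019744  0.1631962 ] [ 1.79995245e+02 -1.90336310e-02  8.48160753e+01] 0.02749528608479278 29.7349351644516
```

Request:
{"name": "step_arm", "arguments": {
  "plan": [
    [0.009,-0.04,0,0,0,0,0.8],
    [0.009,-0.04,-0.15,0,0,0,0.8],
    [0.009,-0.04,-0.35,0,0,0,0.8],
    [0.009,-0.04,-0.5,0,0,0,0.8],
    [0.009,-0.04,-0.6,0,0,0,0.8],
    [0.009,-0.04,-0.67,0,0,0,0.8],
    [0.009,-0.04,-0.72,0,0,0,0.8],
    [0.009,-0.04,-0.735,0,0,0,0.8],
    [0.009,-0.04,-0.738,0,0,0,0.8],
    [0.009,-0.04,-0.738,0,0,0,0.8]
  ]
}}

```text
t: 21.9
eef_pos: [0.4822, -0.2378, 0.053]
eef_rot: [179.9, 0.0, 84.7]
contact_force: [-0.9, -0.3, 1.0]
width: 0.0278
gripper_force: 29.7
```

Request:
{"name": "step_arm", "arguments": {
  "plan": [
    [0,0,-0.007,0,0,0,0.8],
    [0,0,-0.007,0,0,0,0.56],
    [0,0,-0.007,0,0,0,0.56],
    [0,0,-0.007,0,0,0,0.56],
    [0,0,0.15,0,0,0,0.56],
    [0,0,0.35,0,0,0,0.56],
    [0,0,0.7,0,0,0,0.56],
    [0,0.3,0.85,0,0,0,0.55],
    [0,0.6,0.85,0,0,0,0.55],
    [0,1,0.85,0,0,0,0.55]
  ]
}}

```text
t: 22.9
eef_pos: [0.4821, -0.0967, 0.1811]
eef_rot: [179.8, 0.0, 84.6]
contact_force: [0.4, 0.7, -0.2]
width: 0.0385
gripper_force: 0.0
```

Request:
{"name": "step_arm", "arguments": {
  "plan": [
    [0,0.3,0,0,0,0,0.55],
    [0,0.6,0,0,0,0,0.55],
    [0,0.9,0,0,0,0,0.55],
    [0,1,0,0,0,0,0.55],
    [0,1,0,0,0,0,0.55]
  ]
}}

```text
t: 23.4
eef_pos: [0.4815, 0.0545, 0.1799]
eef_rot: [180.0, -0.0, 84.9]
contact_force: [-0.7, 1.2, -0.0]
width: 0.0384
gripper_force: 0.0
```

Request:
{"name": "step_arm", "arguments": {
  "plan": [
    [0,0.3,0,0,0,0,0.55],
    [0,0.6,0,0,0,0,0.55],
    [0.03,0.9,0,0,0,0,0.55],
    [0.03,1,0,0,0,0,0.55],
    [0.03,1,0,0,0,0,0.55]
  ]
}}

```text
t: 23.9
eef_pos: [0.4864, 0.2031, 0.1796]
eef_rot: [-180.0, 0.0, 84.8]
contact_force: [0.1, 0.2, 0.1]
width: 0.0388
gripper_force: 0.0
```

Request:
{"name": "step_arm", "arguments": {
  "plan": [
    [0,0.3,0,0,0,0,0.55],
    [0,0.6,0,0,0,0,0.55],
    [0,0.9,0,0,0,0,0.55],
    [0,1,0,0,0,0,0.55],
    [0,1,0,0,0,0,0.55],
    [0,1,0,0,0,0,0.55]
  ]
}}

```text
t: 24.5
eef_pos: [0.4863, 0.3502, 0.1796]
eef_rot: [-180.0, 0.1, 84.7]
contact_force: [0.4, 0.2, -0.3]
width: 0.0385
gripper_force: 0.0
```

Run:
```python
from h import *
T,d=snap('top','top7');S,_=snap('side','side7')
s=arm.state();print(s['t'],s['eef_pos'],s['eef_rot'],s['width'],s['gripper_force'])
blk=lambda h:(h[...,2]<75)&(h[...,1]<90)
try: print(blob(S,'side',(250,264,288,303),.046,blk)[:2])
except Exception as e: print(e)
P=world('top',d)
for c in ((.4878,-.175),(.4997,-.0515),(.4818,-.2367)):
    q=P[150:215,370:500].reshape(-1,3); q=q[(q[:,2]>.06)&(q[:,2]<.088)&(np.hypot(q[:,0]-c[0],q[:,1]-c[1])<.02)]
    print(len(q),q.mean(0).round(4),np.percentile(q[:,2],[50,90]))
```

```text
24.6 [0.48638473 0.35012665 0.17992299] [-1.79987234e+02  7.16441269e-02  8.46095722e+01] 0.038269755774353924 0.0
(array([0.48952584, 0.39270523]), array([  0,   0,  14,  10, 100], dtype=int32))
173 [ 0.4837 -0.1757  0.0767] [0.07826243 0.08006303]
71 [ 0.498  -0.0519  0.0777] [0.08125049 0.0835067 ]
82 [ 0.4798 -0.2379  0.0679] [0.06955986 0.07299069]
```

Request:
{"name": "step_arm", "arguments": {
  "plan": [
    [0.004,0.2,0,0,0,0,0.6],
    [0.004,0.323,0,0,0,0,0.6],
    [0.004,0.323,0,0,0,0,0.6],
    [0.004,0.323,-0.25,0,0,0,0.6],
    [0.004,0.323,-0.5,0,0,0,0.6],
    [0.004,0.323,-0.8,0,0,0,0.6],
    [0.004,0.323,-0.95,0,0,0,0.6],
    [0.004,0.323,-1,0,0,0,0.6],
    [0.004,0.323,-1,0,0,0,0.6],
    [0.004,0.323,-1,0,0,0,0.7]
  ]
}}

```text
t: 25.6
eef_pos: [0.4878, 0.4013, 0.0315]
eef_rot: [179.9, -0.1, 84.7]
contact_force: [-0.9, 0.7, -1.1]
width: 0.0256
gripper_force: 0.0
```

Request:
{"name": "step_arm", "arguments": {
  "plan": [
    [0,0,0,0,0,0,0.95],
    [0,0,0,0,0,0,0.95],
    [0,0,0,0,0,0,0.95],
    [0,0,0,0,0,0,0.95]
  ]
}}

```text
t: 26.0
eef_pos: [0.488, 0.4017, 0.0318]
eef_rot: [179.8, -0.1, 84.7]
contact_force: [1.0, -0.9, 6.5]
width: 0.0122
gripper_force: 29.6
```

Request:
{"name": "step_arm", "arguments": {
  "plan": [
    [0,0,0.1,0,0,0,0.95],
    [0,0,0.35,0,0,0,0.95],
    [0,0,0.65,0,0,0,0.95],
    [0,-0.1,0.87,0,0,0,0.95],
    [0,-0.4,0.87,0,0,0,0.95],
    [0,-0.7,0.87,0,0,0,0.95],
    [0,-1,0.87,0,0,0,0.95],
    [0,-1,0.87,0,0,0,0.95]
  ]
}}

```text
t: 26.8
eef_pos: [0.4857, 0.2464, 0.1608]
eef_rot: [-179.9, 0.1, 84.5]
contact_force: [0.6, 0.9, 0.2]
width: 0.0126
gripper_force: 29.3
```

Request:
{"name": "step_arm", "arguments": {
  "plan": [
    [0,-0.25,0,0,0,0,0.95],
    [0,-0.5,0,0,0,0,0.95],
    [0,-0.75,0,0,0,0,0.95],
    [0,-1,0,0,0,0,0.95],
    [0,-1,0,0,0,0,0.95]
  ]
}}

```text
t: 27.3
eef_pos: [0.4865, 0.0982, 0.1606]
eef_rot: [-180.0, 0.1, 84.5]
contact_force: [-0.8, -0.3, -0.4]
width: 0.0123
gripper_force: 29.3
```

Request:
{"name": "step_arm", "arguments": {
  "plan": [
    [0,-0.25,0,0,0,0,0.95],
    [0,-0.5,0,0,0,0,0.95],
    [0.03,-0.75,0,0,0,0,0.95],
    [0.04,-1,0,0,0,0,0.95],
    [0.04,-1,0,0,0,0,0.95]
  ]
}}

```text
t: 27.8
eef_pos: [0.4936, -0.0514, 0.1606]
eef_rot: [179.9, 0.0, 84.5]
contact_force: [-0.1, 0.4, -0.4]
width: 0.0127
gripper_force: 29.3
```

Request:
{"name": "step_arm", "arguments": {
  "plan": [
    [0,-0.25,0,0,0,0,0.95],
    [0,-0.4,0,0,0,0,0.95],
    [0,-0.4,0,0,0,0,0.95],
    [0,-0.4,0,0,0,0,0.95]
  ]
}}

```text
t: 28.2
eef_pos: [0.493, -0.1079, 0.1604]
eef_rot: [-180.0, -0.1, 84.7]
contact_force: [0.2, -0.2, 0.9]
width: 0.0123
gripper_force: 29.3
```

Run:
```python
from h import *
T,d=snap('top','top8');S,_=snap('side','side8')
s=arm.state();print(s['t'],s['eef_pos'],s['eef_rot'],s['width'],s['gripper_force'])
cv2.imwrite('pics/c8.png',np.hstack([cv2.resize(T[150:220,380:460],(352,308),interpolation=2),cv2.resize(S[80:210,260:370],(423,500),interpolation=2)[:308]]) )
```

```text
28.3 [ 0.49288108 -0.1075191   0.16036147] [-1.79991463e+02 -4.11101545e-02  8.48021826e+01] 0.01230867181038471 29.34568762779236
```

View pics/c8.png

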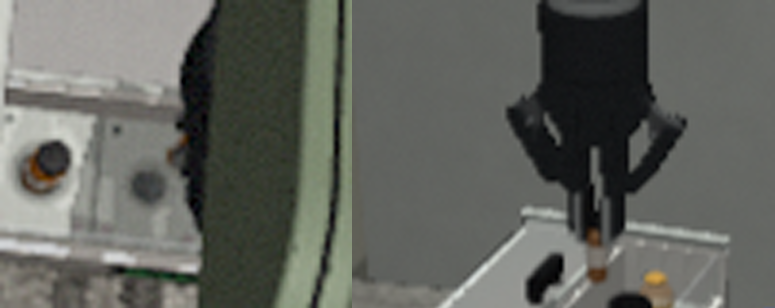

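Run:
```python
from h import *
T=cv2.imread('pics/top8.png');h=cv2.cvtColor(T,cv2.COLOR_BGR2HSV)[170:200,405:432]
m=(h[...,1]>110)&(h[...,0]<25); v,u=np.nonzero(m)
d=np.load('pics/top8.npy');P=world('top',d)
for a,b in zip(u+405,v+170): print(a,b,ray('top',a,b,.13)[:2].round(4),P[b,a].round(3))
print(ray('side',323.7,152,.131))
```

```text
426 171 [ 0.5255 -0.1218] [ 0.48  -0.074  0.322]
422 180 [ 0.5044 -0.1124] [ 0.498 -0.105  0.162]
422 181 [ 0.5021 -0.1124] [ 0.495 -0.104  0.163]
421 182 [ 0.4998 -0.1101] [ 0.494 -0.104  0.157]
422 182 [ 0.4998 -0.1123] [ 0.492 -0.103  0.169]
424 195 [ 0.47   -0.1163] [ 0.455 -0.094  0.221]
[ 0.49063799 -0.10530623  0.131     ]
```

Request:
{"name": "step_arm", "arguments": {
  "plan": [
    [0.005,-0.016,-0.15,0,0,0,0.95],
    [0.005,-0.016,-0.35,0,0,0,0.95],
    [0.005,-0.016,-0.5,0,0,0,0.95],
    [0.005,-0.016,-0.58,0,0,0,0.95],
    [0.005,-0.016,-0.62,0,0,0,0.95],
    [0.005,-0.016,-0.65,0,0,0,0.95]
  ]
}}

```text
t: 28.9
eef_pos: [0.4941, -0.111, 0.0631]
eef_rot: [179.9, 0.0, 84.8]
contact_force: [-0.4, 0.5, 0.0]
width: 0.0123
gripper_force: 29.4
```

Request:
{"name": "step_arm", "arguments": {
  "plan": [
    [0,0,-0.03,0,0,0,0.95],
    [0,0,-0.06,0,0,0,0.95],
    [0,0,-0.08,0,0,0,0.95],
    [0,0,-0.087,0,0,0,0.95],
    [0,0,-0.087,0,0,0,0.95]
  ]
}}

```text
t: 29.4
eef_pos: [0.4937, -0.1116, 0.05]
eef_rot: [180.0, 0.0, 84.7]
contact_force: [-0.1, -0.8, -0.9]
width: 0.0123
gripper_force: 29.3
```

No contact; it's ~1 mm above the floor. Releasing.

Request:
{"name": "step_arm", "arguments": {
  "plan": [
    [0,0,-0.006,0,0,0,0.95],
    [0,0,-0.006,0,0,0,0.7],
    [0,0,-0.006,0,0,0,0.7],
    [0,0,-0.006,0,0,0,0.7],
    [0,0,0.15,0,0,0,0.7],
    [0,0,0.35,0,0,0,0.7],
    [0,0,0.7,0,0,0,0.65],
    [0,0.3,0.85,0,0,0,0.6],
    [0,0.6,0.85,0,0,0,0.6],
    [0,1,0.85,0,0,0,0.6]
  ]
}}

```text
t: 30.4
eef_pos: [0.4941, 0.0295, 0.1788]
eef_rot: [179.8, -0.0, 84.6]
contact_force: [0.5, -0.5, -0.5]
width: 0.0342
gripper_force: 0.0
```

Request:
{"name": "step_arm", "arguments": {
  "plan": [
    [0,0.3,0,0,0,0,0.6],
    [0,0.6,0,0,0,0,0.6],
    [0,0.9,0,0,0,0,0.6],
    [0,1,0,0,0,0,0.6]
  ]
}}

```text
t: 30.8
eef_pos: [0.4934, 0.1821, 0.1774]
eef_rot: [180.0, -0.1, 84.9]
contact_force: [-0.5, -0.6, -0.2]
width: 0.034
gripper_force: 0.0
```

Run:
```python
from h import *
T,d=snap('top','top9');S,_=snap('side','side9')
s=arm.state();print(s['t'],s['eef_pos'],s['eef_rot'],s['width'])
cv2.imwrite('pics/c9.png',np.hstack([cv2.resize(T[130:220,370:500],(440,305),interpolation=2),cv2.resize(S[125:205,265:360],(360,305),interpolation=2)]))
blk=lambda h:(h[...,2]<75)&(h[...,1]<90)
print(blob(T,'top',(415,450,160,182),.115,blk)[:2])
```

```text
30.9 [0.49340236 0.18018653 0.17716749] [1.79988844e+02 7.09503669e-04 8.49219281e+01] 0.034384741307210004
(array([ 0.54338177, -0.14753564]), array([  8,   2,  25,   8, 107], dtype=int32))
```

View pics/c9.png

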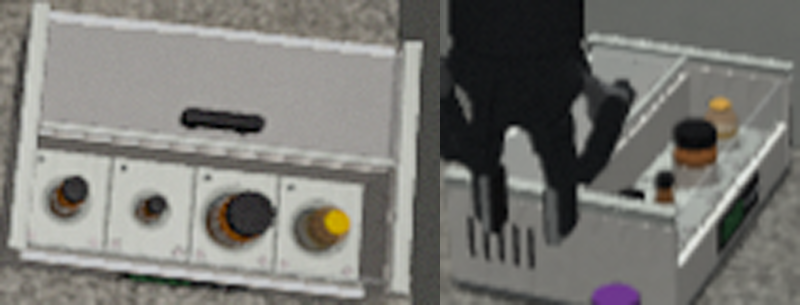

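All four sit upright in their bores. Now shutting the cover.

Request:
{"name": "step_arm", "arguments": {
  "plan": [
    [0.1,-0.25,0,0,0,0,0.6],
    [0.2,-0.5,0,0,0,0,0.6],
    [0.353,-0.75,0,0,0,0,0.6],
    [0.353,-1,0,0,0,0,0.6],
    [0.353,-1,0,0,0,0,0.6]
  ]
}}

```text
t: 31.4
eef_pos: [0.5463, 0.0228, 0.1771]
eef_rot: [-180.0, 0.1, 84.4]
contact_force: [-0.3, 0.8, -0.1]
width: 0.0341
gripper_force: 0.0
```

Request:
{"name": "step_arm", "arguments": {
  "plan": [
    [0,-0.25,0,0,0,0,0.6],
    [0,-0.5,0,0,0,0,0.6],
    [0,-0.75,0,0,0,0,0.6],
    [0,-1,0,0,0,0,0.6],
    [0,-1.0,0,0,0,0,0.6],
    [0,-1.0,0,0,0,0,0.6]
  ]
}}

```text
t: 32.0
eef_pos: [0.5457, -0.1224, 0.1772]
eef_rot: [-180.0, -0.0, 84.6]
contact_force: [0.1, -0.1, -0.6]
width: 0.0344
gripper_force: 0.0
```

Request:
{"name": "step_arm", "arguments": {
  "plan": [
    [0,-0.173,0,0,0,0,0.6],
    [0,-0.173,-0.2,0,0,0,0.6],
    [0,-0.173,-0.38,0,0,0,0.6],
    [0,-0.173,-0.48,0,0,0,0.6],
    [0,-0.173,-0.48,0,0,0,0.6],
    [0,-0.173,-0.48,0,0,0,0.8],
    [0,-0.173,-0.48,0,0,0,0.95],
    [0,-0.173,-0.48,0,0,0,0.95],
    [0,-0.173,-0.48,0,0,0,0.95]
  ]
}}

```text
t: 32.9
eef_pos: [0.5465, -0.1469, 0.1065]
eef_rot: [180.0, -0.0, 84.7]
contact_force: [-3.1, 3.2, 5.2]
width: 0.0099
gripper_force: 31.9
```

Request:
{"name": "step_arm", "arguments": {
  "plan": [
    [-0.05,0.005,0,0,0,0,0.95],
    [-0.15,0.014,0,0,0,0,0.95],
    [-0.25,0.024,0,0,0,0,0.95],
    [-0.35,0.033,0,0,0,0,0.95],
    [-0.45,0.043,0,0,0,0,0.95],
    [-0.5,0.048,0,0,0,0,0.95],
    [-0.5,0.048,0,0,0,0,0.95]
  ]
}}

```text
t: 33.6
eef_pos: [0.4711, -0.1396, 0.1064]
eef_rot: [179.9, -0.1, 84.7]
contact_force: [-0.8, 4.5, 7.2]
width: 0.0103
gripper_force: 32.2
```

Moved 75 mm; the last 7 mm go gently to the stop.

Request:
{"name": "step_arm", "arguments": {
  "plan": [
    [-0.013,0.001,0,0,0,0,0.95],
    [-0.027,0.0025,0,0,0,0,0.95],
    [-0.04,0.004,0,0,0,0,0.95],
    [-0.053,0.005,0,0,0,0,0.95],
    [-0.053,0.005,0,0,0,0,0.95]
  ]
}}

```text
t: 34.1
eef_pos: [0.4648, -0.139, 0.1064]
eef_rot: [179.8, -0.1, 84.7]
contact_force: [1.3, 5.9, 6.9]
width: 0.0098
gripper_force: 32.0
```

Request:
{"name": "step_arm", "arguments": {
  "plan": [
    [-0.01,0.001,0,0,0,0,0.95],
    [-0.02,0.002,0,0,0,0,0.95],
    [-0.03,0.003,0,0,0,0,0.95],
    [-0.03,0.003,0,0,0,0,0.95]
  ]
}}

```text
t: 34.5
eef_pos: [0.4646, -0.139, 0.1065]
eef_rot: [179.2, -0.0, 84.6]
contact_force: [12.3, 5.7, -4.5]
width: 0.0097
gripper_force: 30.9
```

Request:
{"name": "step_arm", "arguments": {
  "plan": [
    [0.015,0,0,0,0,0,0.95],
    [0.02,0,0,0,0,0,0.6],
    [0.02,0,0,0,0,0,0.6],
    [0.02,0,0,0,0,0,0.6],
    [0.02,0,0.2,0,0,0,0.6],
    [0.02,0,0.5,0,0,0,0.6],
    [0.02,0.3,0.7,0,0,0,0.6],
    [0.02,0.6,0.8,0,0,0,0.6],
    [0.02,1,0.8,0,0,0,0.6],
    [0.02,1,0.8,0,0,0,0.6]
  ]
}}

```text
t: 35.5
eef_pos: [0.4615, 0.0143, 0.226]
eef_rot: [179.9, -0.1, 85.0]
contact_force: [-0.2, -0.9, -0.2]
width: 0.0339
gripper_force: 0.0
```

Request:
{"name": "step_arm", "arguments": {
  "plan": [
    [0,0.5,0,0,0,0,0.6],
    [0,1,0,0,0,0,0.6],
    [0,1,0,0,0,0,0.6],
    [0,1,0,0,0,0,0.6],
    [0,1,0,0,0,0,0.6]
  ]
}}

```text
t: 36.0
eef_pos: [0.4617, 0.161, 0.2247]
eef_rot: [-179.9, 0.1, 84.9]
contact_force: [-0.1, 0.0, -0.6]
width: 0.0339
gripper_force: 0.0
```

Run:
```python
from h import *
T,d=snap('top','top10');S,_=snap('side','side10')
s=arm.state();print(s['t'],s['eef_pos'],s['width'])
cv2.imwrite('pics/c10.png',np.hstack([cv2.resize(T[130:220,370:500],(440,305),interpolation=2),cv2.resize(S[125:205,265:360],(360,305),interpolation=2)]))
blk=lambda h:(h[...,2]<75)&(h[...,1]<90)
print(blob(T,'top',(418,450,190,205),.115,blk)[:2])
```

```text
36.1 [0.46188042 0.15957279 0.2249496 ] 0.03458893798518857
(array([ 0.46685947, -0.14654336]), array([  2,   0,  30,  14, 169], dtype=int32))
```

View pics/c10.png

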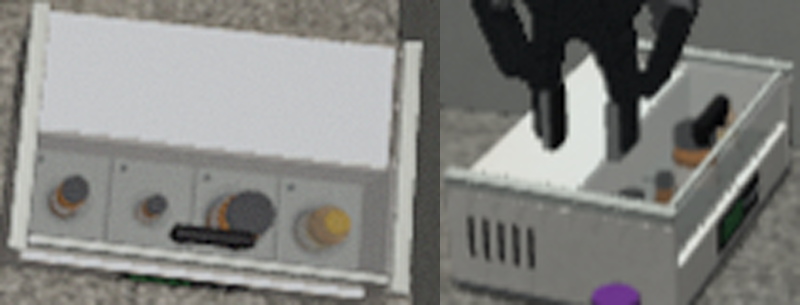

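The cover is over all four upright containers and reached its stop after the full 82 mm of travel.

```bash
python3 -c "
from cell import arm
print(arm.job_done())"
```

```text
the job is handed in; nothing more can be done
None
```

The job is handed in at about 36 s of the 125 s allowed: the cover was slid fully back, all four containers stand upright and fully down in their own bores, and the cover is shut to its stop over them.

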